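Hang the washed cup back on the equipment rail between its neighbours

ROBOT

A 6-joint arm with a two-finger parallel gripper is mounted at the origin on the work surface. World frame = base frame: x ahead of the robot, y to its left, z up, the work surface at z = 0. Lengths are in mm, angles in rad, forces in N, time in s.
With the tool pointing down it reaches from about 275 to 1000 mm from the base axis. Payload 8.4 kg.
Tool frame: the origin (TCP) lies midway between the tips of the shut fingers; the grasp point (between the pads) lies 19 mm behind it; y points along the fingers, z is the direction in which the jaws open and shut, and the axes are right-handed (so a half turn about y gives the same grasp; the last joint's range is limited). The gripper opens to 85 mm and grips with 20 to 120 N. Pads are 22 mm wide; open, the fingers measure 114 mm over their backs; the gripper's body (76 mm by 85 mm) begins 54 mm behind the grasp point. The pads swing forward as they close: fully open they stand 13 mm farther back than shut.
Start: joints at [-1.152, 0.353, 1.633, -0, 1.155, -0.002], TCP at [255.306, -570.48, 231.281] pointing down, gripper open.
Joint ranges: [-2.63, 2.63], [-0.92, 2.1], [0.06, 2.66], [-1.3, 4.44], [0, 2.69], [-3.02, 3.02]. Speed limits (rad/s): [2.22, 2.22, 2.79, 3.14, 3.14, 3.14].

INTERFACE

Orientations are given as [roll, pitch, yaw] about the fixed x, y, z axes, in that order (R = Rz(yaw) Ry(pitch) Rx(roll)).
In Python, from rig import r gives the robot as it stands. The module is installed in compiled form; this text tells all that it offers.
- The arm moves only by the tool apply_moves, never from a script. Its argument "plan" is text: rows parted by semicolons, each of 7 numbers parted by spaces: the shift along the tool's x, y, z in cm, then the turn, a rotation vector about the tool's x, y, z in degrees, then the closure, from 0 (fully open) to 1 (shut). A call has 1 to 20 rows; each row shifts and turns the pose as measured when the row begins, along the tool's axes as they then stand; what a row does not reach is not made up. A row lasts 1/10 s, in which the tool goes at most 50 mm and 8.59 degrees, less where a joint would pass 70% of its speed; a pose out of reach is approached as far as the arm can. A call is refused whole if a number of a shift passes 5 or a number of a turn 8.59, either way. A call with a gripper value outside its range is refused whole. The fingers move at their own pace and stop on an object; "squeeze" is the grip in N (left out, the last holds). Time passes only in rows, so rows that do not move let the fingers close. It gives the time, the measured TCP pose, the force and the opening at its end, in the units of the state.
- r.sense(): the state, without advancing time (a new reading comes with each control period).
- r.grab_frame(name): name is "scene" or "top" or "wrist"; returns the picture (400x640x3 uint8, blue, green, red); there is no depth.
- r.get_calibration(name): a dict with "vertical_fov" (degrees; the focal length in pixels is half the picture's height over the tangent of half this angle, whatever the lens; pixels are square), "cx", "cy" (the principal point, pixels), "D" ([k1, k2, p1, p2, k3] as OpenCV has them; the pictures are not rectified), "R" (3x3) and "t" (3): a world point X has camera coordinates R X + t; the wrist camera has in their place "hand_eye" (4x4, takes a point from camera to tool coordinates, whose origin is the TCP and whose axes are the tool frame's). Camera axes: x right, y down, z forward; pixel columns grow to the right and rows downward; lengths in mm; the calibration is good to about 2 mm. A picture is of the moment at which its call begins: read the wrist's pose just before it. get_calibration takes no time and is no camera call.
- r.sign_off(): hands the job in, once; it reports no verdict.
The state is a dict: "clock": time; "qpos": joint angles; "qvel": joint speeds; "joint_efforts": joint torques, N m; "eef_pos": TCP position; "tcp_rot": TCP orientation; "contact_force": force on the tool from outside, world axes, zero at the start; "wrist_torque": the same for the moment, N m; "opening": opening from 0.0 (shut) to 1.0 (fully open).
Only numpy, scipy, OpenCV 4.12 (cv2) and the standard library are available. Lean on these libraries where they do the work, as an engineer would, in place of code of your own. Each camera call takes 0.05 s, during which the arm holds its last target. There are 200 camera calls.

TASK

Hang the washed white cup that stands on the counter back on the steel rail, in the narrow space between the two hanging cups: lower it gently between them and keep hold of it until its hook rests fully down on the rail. One of the two hanging cups is clamped tight and the other is slack, and only touch will tell which: do not force the tight one, ease the slack one aside only as far as is needed, and leave both hanging. Leave everything else where it is.

Things in the scene. Friction and masses are not known exactly. Their poses are not given: they have to be found in the camera images.
- cup_grip (a point): Where to grip the cup to be hung: in its hook's throat, 12 mm below the hook's top, 122 mm above the cup's underside. The steel hook is an upside-down U of 4 mm strap, open downwards, 40 mm wide (y), 20.5 mm over both legs (x), throat 12.5 mm; rear leg 32 mm deep inside. Grip from above across the legs (along x). Axes: z up, y along the width, x away from the cup's body
- cup_seat (a point): middle of the under side of the hook's arch, 8 mm above cup_grip, same axes: this rests on the rail's top edge when the cup is fully hung. Once let go, the hanging cup leans by up to 6 degrees, bottom towards the rail, as the play in its throat allows
- cup_rim (a point): middle of the mouth of that cup: white, tapered, four-sided, empty, about 0.22 kg, standing on the counter, hook at its back (+x). 90 mm high, 46 mm wide (y) at the bottom, widening evenly to 66 mm at the rim; 58 mm deep (x) at the rim. The rim is 32 mm below cup_grip; this point 40 mm from it towards -x
- rail_mid (a point): middle of the top edge of the steel rail: a level flat bar on edge with rounded edges, 10 mm thick (x), 38 mm high, 420 mm long (y), on two fixed posts, top 200 mm above the counter. z up, y along the rail, x away from the side where cups hang: they hang on the -x side with axes parallel to these. Seat the hook gently: at most 22 N on the rail
- holder_a_hook (a point): first hanging neighbour, at one side of the space or the other: middle of the under side of its hook's arch, on the rail's top edge. Hook and sticks reach at most 8 mm above this point, the cup's bottom is 114 mm below. Axes nearly as the rail's. One neighbour is clamped and does not move, the other is slack: it slides along the rail at 1 to 3 N and has 40 mm of free rail beyond it
- holder_a_rim (a point): middle of the mouth of that neighbour, a white cup with small sticks in it and a black thumbscrew behind its hook; widest at this rim: 64 mm along the rail (y), 58 mm deep (x); 50 mm wide at its bottom. The space between the two neighbours' rims is 55 to 61 mm. Neither may be pressed with more than 12 N
- holder_b_hook (a point): second hanging neighbour, same point, same size and shape as the first; which of the two is clamped cannot be seen
- holder_b_rim (a point): middle of the mouth of the second neighbour, as for the first

How it is judged:
By the outcome, as a careful person would: the job done as asked, in the order asked, and still so for the second after the job is handed in, with the robot touching nothing.
It also fails if it takes over 61 s, if anything falls off the work surface, if the arm or the gripper's body presses on something with over 40 N, if the wrist force passes 120 N, or if a joint passes its speed limit or range.

## Working session

There is one attempt and no reset: what is moved stays moved. The work goes in short steps, Python scripts to look and compute and a tool call to move; the robot and the scene stay as the last step left them, time stands still between calls to the robot, and variables do not carry over. Pictures are saved under pics/ and viewed, about 8 in all and at most 12, crops included, and the job is handed in when it is done.

Besides the shell and the picture viewer there is one more tool, called after "Emit:" by a JSON object that holds its "method" and its "body". apply_moves: Moves the arm, as the interface text tells. Its arguments: {"type":"object","properties":{"plan":{"type":"string"},"squeeze":{"type":"number"}},"required":["plan"]}

```bash
mkdir -p pics; python3 - <<'E'
from rig import r
import cv2,numpy as np
s=r.sense(); print(s)
for n in("scene","top","wrist"):
    c=r.get_calibration(n); print(n,c)
for n in("scene","top"):
    cv2.imwrite(f"pics/{n}0.png",r.grab_frame(n))
E
```

```text
{'clock': 0.0, 'qpos': array([-1.15238131e+00,  3.53637157e-01,  1.63412218e+00,  2.76754854e-05,
        1.15517666e+00, -2.39068184e-03]), 'qvel': array([-2.50704675e-04,  1.19971134e-03, -2.61245214e-04, -2.71642540e-04,
       -3.32004602e-04,  3.54606508e-06]), 'joint_efforts': array([ 9.14832508e-04, -6.05247331e+01, -3.42060828e+01,  2.28018948e-06,
        9.48176341e-03, -2.86255329e-05]), 'eef_pos': array([ 255.13619098, -570.04851724,  230.57365127]), 'tcp_rot': array([-1.57213960e+00,  2.85157492e-05, -2.72079817e+00]), 'contact_force': array([-0.07205802, -0.03372611,  0.74638856]), 'wrist_torque': array([-0.04980677, -0.0252786 ,  0.0015061 ]), 'opening': 0.999958414020879}
scene {'vertical_fov': 42.69030050996546, 'cx': 323.36565953741245, 'cy': 200.1274538872248, 'D': array([0.03017812, 0.        , 0.        , 0.        , 0.        ]), 'R': array([[ 0.59193969,  0.80598135, -0.0012086 ],
       [ 0.55891797, -0.41156755, -0.71987697],
       [-0.58070484,  0.42544824, -0.69410063]]), 't': array([-230.70045587, -165.97942454, 1716.91735359])}
top {'vertical_fov': 48.89
[... 178 characters left out ...]
872,  0.00728863],
       [-0.99461275, -0.01707356, -0.10224462],
       [ 0.10235257, -0.00557112, -0.99473258]]), 't': array([ -85.48944471,  520.81075397, 1063.17878678])}
wrist {'vertical_fov': 66.0647850168295, 'cx': 319.0695003883866, 'cy': 202.90426529734611, 'D': array([-0.04498756,  0.        ,  0.        ,  0.        ,  0.        ]), 'hand_eye': array([[ 8.13534064e-05,  9.56889848e-01,  2.90451049e-01,
        -7.44367591e+01],
       [ 1.57786647e-03, -2.90450811e-01,  9.56888623e-01,
        -1.40897727e+02],
       [ 9.99998752e-01,  3.80446823e-04, -1.53347357e-03,
         6.76933129e-01],
       [ 0.00000000e+00,  0.00000000e+00,  0.00000000e+00,
         1.00000000e+00]])}
```

View pics/scene0.png

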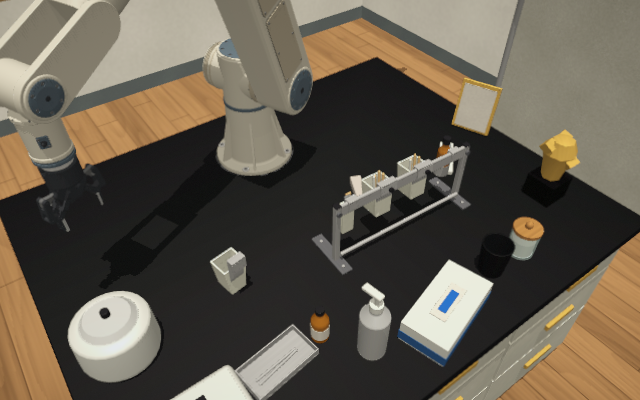

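View pics/top0.png

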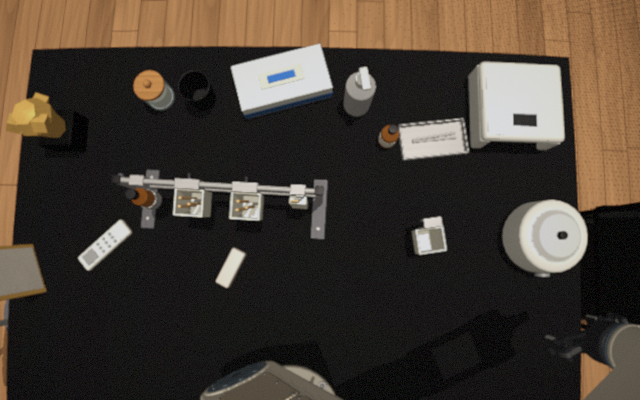

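```bash
cat > h.py <<'E'
from rig import r
import cv2,numpy as np
from scipy.spatial.transform import Rotation as Ro
def K(c):
    f=200/np.tan(np.radians(c["vertical_fov"]/2)); return np.array([[f,0,c["cx"]],[0,f,c["cy"]],[0,0,1]])
def cam(n,s=None):
    c=r.get_calibration(n)
    if n!="wrist": R=np.array(c["R"]).T; return c,R,-R@c["t"]
    s=s or r.sense(); T=np.eye(4); T[:3,:3]=Ro.from_euler("xyz",s["tcp_rot"]).as_matrix(); T[:3,3]=s["eef_pos"]
    T=T@c["hand_eye"]; return c,T[:3,:3],T[:3,3]
def onz(n,pts,z,s=None):
    c,R,o=cam(n,s)
    u=cv2.undistortPoints(np.array(pts,float).reshape(-1,1,2),K(c),c["D"]).reshape(-1,2)
    d=np.c_[u,np.ones(len(u))]@R.T
    return o+d*((z-o[2])/d[:,2])[:,None]
def toolmove(dw,yaw=None,s=None):
    """world shift dw (mm) -> tool axes cm"""
    s=s or r.sense(); return Ro.from_euler("xyz",s["tcp_rot"]).as_matrix().T@np.array(dw)/10
def say():
    s=r.sense(); print(round(s["clock"],2),s["eef_pos"].round(1),np.degrees(s["tcp_rot"]).round(2),"F",s["contact_force"].round(2),"T",s["wrist_torque"].round(2),round(s["opening"],3))
    return s
E
python3 - <<'E'
from h import *
im=cv2.imread("pics/top0.png")
cv2.imwrite("pics/topc.png",np.hstack([cv2.resize(im[170:230,110:330],None,fx=2.5,fy=2.5,interpolation=2),cv2.resize(im[205:265,400:460],None,fx=2.5,fy=2.5,interpolation=2)]))
print("cuphook",onz("top",[[432,223]],134).round(0)); print("cuprim",onz("top",[[430,240]],90).round(0))
print("rail",onz("top",[[122,180],[323,190],[187,184],[244,187]],200).round(0))
print("nrim",onz("top",[[191,204],[246,207]],168).round(0))
E
```

```text
cuphook [[ 471. -317.  134.]]
cuprim [[ 434. -323.   90.]]
rail [[547. 357. 200.]
 [533. -72. 200.]
 [541. 215. 200.]
 [536.  94. 200.]]
nrim [[502. 214. 168.]
 [497.  94. 168.]]
```

View pics/topc.png

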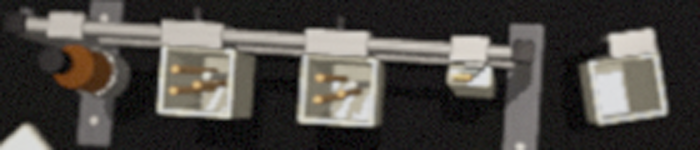

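```bash
python3 - <<'E'
from h import *
s=say(); print(toolmove(np.array([471,-317,245])-s["eef_pos"]))
E
```

```text
0.1 [ 255.1 -570.1  230.6] [ -90.07    0.   -155.89] F [-0.33  0.93  0.24] T [ 0.01  0.02 -0.04] 0.998
[-30.04196766  -1.41855995 -14.28511653]
```

Emit:
{"method": "apply_moves", "body": {"plan": "-3 -0.15 -1.4 0 0 0 0;-3 -0.15 -1.4 0 0 0 0;-3 -0.15 -1.4 0 0 0 0;-3 -0.15 -1.4 0 0 0 0;-3 -0.15 -1.4 0 0 0 0;-3 -0.15 -1.4 0 0 0 0;-3 -0.15 -1.4 0 0 0 0;-3 -0.15 -1.4 0 0 0 0;-3 -0.15 -1.4 0 0 0 0;-3 -0.15 -1.4 0 0 0 0;0 0 0 0 -8.3 0 0;0 0 0 0 -8.3 0 0;0 0 0 0 -8.3 0 0;0 0 0 0 -8.3 0 0;0 0 0 0 -8.3 0 0;0 0 0 0 -8.3 0 0;0 0 0 0 -8.3 0 0;0 0 0 0 -8.3 0 0;0 0 0 0 -8.3 0 0;0 0 0 0 0 0 0"}}

```text
clock: 2.1
eef_pos: [476.8, -305.9, 238.9]
tcp_rot: [-1.579, 0.012, -1.377]
contact_force: [0.7, 0.2, 0.1]
opening: 0.996
```

```bash
python3 - <<'E'
from h import *
s=say(); im=r.grab_frame("wrist"); cv2.imwrite("pics/w1.png",im); np.save("w1s.npy",s,allow_pickle=True)
E
```

```text
2.1 [ 476.8 -305.9  238.9] [-90.47   0.67 -78.91] F [0.69 0.17 0.06] T [ 0.01 -0.02 -0.01] 0.996
```

View pics/w1.png

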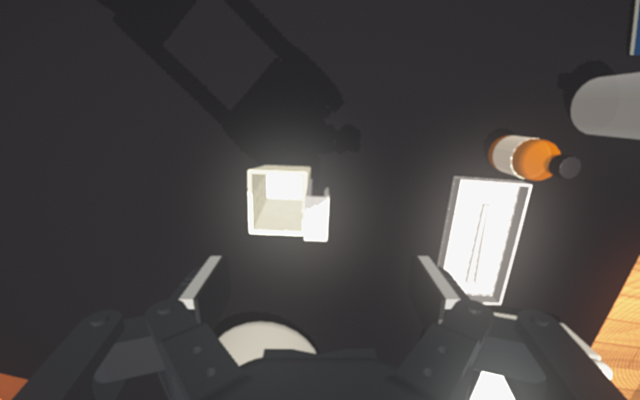

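```bash
python3 - <<'E'
import cv2
im=cv2.imread("pics/w1.png")
cv2.imwrite("pics/w1c.png",cv2.resize(im[155:255,235:345],None,fx=6,fy=6,interpolation=2))
E
```

```text
(no output)
```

View pics/w1c.png

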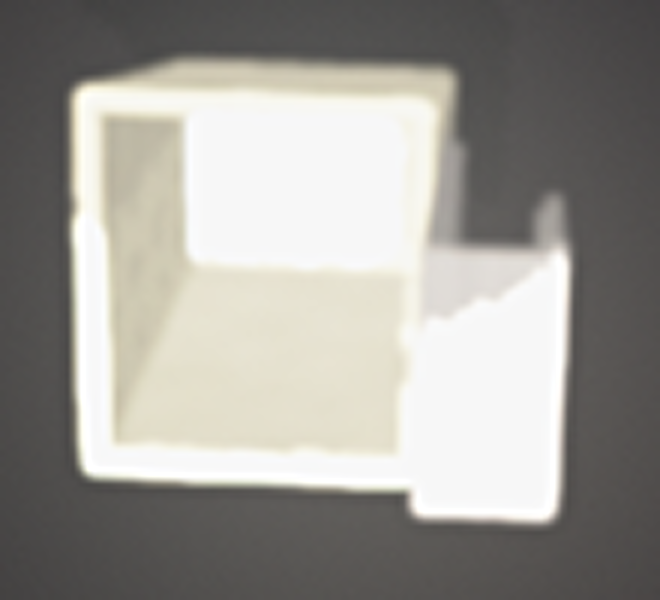

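```bash
python3 - <<'E'
from h import *
s=np.load("w1s.npy",allow_pickle=True).item()
q=lambda p:np.array(p)/6+[235,155]-.4
h=onz("wrist",q([[422,248],[570,252],[558,520],[410,515]]),134,s); print(h.round(1),h.mean(0))
for a,b in((0,1),(3,2),(3,0),(2,1)):
    d=h[b]-h[a]; print(np.linalg.norm(d).round(1),np.degrees(np.arctan2(d[1],d[0])).round(1))
m=onz("wrist",q([[75,85],[440,95],[85,478]]),90,s); print(m.round(1)); 
for a,b in((0,1),(2,0)):
    d=m[b]-m[a]; print(np.linalg.norm(d).round(1),np.degrees(np.arctan2(d[1],d[0])).round(1))
print("rim c",(m[1]+m[2])/2)
E
```

```text
[[ 463.7 -301.9  134. ]
 [ 483.9 -298.5  134. ]
 [ 490.3 -338.   134. ]
 [ 469.2 -341.5  134. ]] [ 476.75568848 -319.96570517  134.        ]
20.5 9.6
21.4 9.2
39.9 97.9
40.1 99.2
[[ 404.2 -298.1   90. ]
 [ 461.8 -288.5   90. ]
 [ 414.6 -364.7   90. ]]
58.3 9.5
67.3 98.8
rim c [ 438.17102152 -326.56188917   90.        ]
```

```bash
cat >> h.py <<'E'
def goal(p,yaw,tilt=0):
    s=say(); R=Ro.from_euler("xyz",s["tcp_rot"]); G=Ro.from_euler("xyz",[-90,0,yaw],degrees=True)
    print("shift cm",(R.as_matrix().T@(np.array(p)-s["eef_pos"])/10).round(2),"turn deg",np.degrees((R.inv()*G).as_rotvec()).round(2))
E
python3 -c "
from h import *
goal([477,-320,200],-80.9)"
```

```text
2.15 [ 476.8 -305.9  238.9] [-90.48   0.67 -79.19] F [0.25 0.1  0.24] T [ 0.    0.02 -0.01] 1.003
shift cm [ 1.44  3.87 -0.21] turn deg [ 0.49  1.71 -0.67]
```

Emit:
{"method": "apply_moves", "body": {"plan": "1.44 3.87 -0.2 0.5 1.7 -0.67 0;0 0 0 0 0 0 0;0 0 0 0 0 0 0", "squeeze": 40}}

```text
clock: 2.45
eef_pos: [477.8, -320.4, 200.5]
tcp_rot: [-1.569, -0.001, -1.424]
contact_force: [-0.3, -0.1, -0.1]
opening: 1.001
```

```bash
python3 -c "
from h import *
goal([477,-320,104],-80.9)"
```

```text
2.45 [ 477.8 -320.4  200.5] [-8.991e+01 -6.000e-02 -8.158e+01] F [-0.32 -0.1  -0.09] T [-0.02 -0.03  0.06] 1.001
shift cm [-0.06  9.65 -0.09] turn deg [-0.09 -0.68  0.06]
```

Emit:
{"method": "apply_moves", "body": {"plan": "0 2.5 -0.05 0 -0.5 0 0;0 2.5 0 0 0 0 0;0 2.5 0 0 0 0 0;0 1.2 0 0 0 0 0;0 0.6 0 0 0 0 0;0 0 0 0 0 0 0;0 0 0 0 0 0 0"}}

```text
clock: 3.15
eef_pos: [482.6, -321.8, 113.8]
tcp_rot: [-1.562, -0.006, -1.422]
contact_force: [-0.2, -0.4, -1.1]
opening: 0.998
```

```bash
python3 -c "
from h import *
goal([477,-320,104],-80.9)"
```

```text
3.15 [ 482.6 -321.8  113.8] [-89.5   -0.37 -81.48] F [-0.16 -0.43 -1.12] T [-0.03 -0.03  0.03] 0.998
shift cm [-0.27  0.98 -0.53] turn deg [-0.5  -0.58  0.37]
```

Emit:
{"method": "apply_moves", "body": {"plan": "-0.25 0.5 -0.5 -0.5 -0.6 0.4 0;0 0 0 0 0 0 0;0 0.5 0 0 0 0 0;0 0 0 0 0 0 0;0 0 0 0 0 0 0"}}

```text
clock: 3.65
eef_pos: [478.1, -320.9, 105.7]
tcp_rot: [-1.569, -0.002, -1.411]
contact_force: [0.0, -0.1, 0.6]
opening: 1.001
```

```bash
python3 -c "
from h import *
goal([477,-320,104],-80.9)"
```

```text
3.65 [ 478.1 -320.9  105.7] [-89.87  -0.09 -80.85] F [ 0.   -0.09  0.6 ] T [ 0.02 -0.03  0.01] 1.001
shift cm [-0.11  0.17 -0.1 ] turn deg [-0.13  0.05  0.09]
```

Emit:
{"method": "apply_moves", "body": {"plan": "-0.1 0.15 -0.1 0 0 0 0.3;0 0 0 0 0 0 0.5;0 0 0 0 0 0 0.7;0 0 0 0 0 0 1;0 0 0 0 0 0 1;0 0 0 0 0 0 1;0 0 0 0 0 0 1;0 0 0 0 0 0 1;0 0 0 0 0 0 1", "squeeze": 60}}

```text
clock: 4.55
eef_pos: [477.0, -320.1, 104.4]
tcp_rot: [-1.569, -0.002, -1.411]
contact_force: [0.8, 0.3, 0.2]
opening: 0.23
```

```bash
python3 -c "
from h import *
goal([477,-320,104],-80.9)"
```

```text
4.55 [ 477.  -320.1  104.4] [-89.87  -0.1  -80.85] F [0.82 0.27 0.17] T [ 0.03  0.02 -0.03] 0.23
shift cm [-0.01  0.04  0.  ] turn deg [-0.13  0.05  0.1 ]
```

Emit:
{"method": "apply_moves", "body": {"plan": "0 -1 0 0 0 0 1;0 -3 0 0 0 0 1;0 -4 0 0 0 0 1;0 -4 0 0 0 0 1;0 -4 0 0 0 0 1;0 -4 0 0 0 0 1;0 -4 0 0 0 0 1;0 -3 0 0 0 0 1;0 0 0 0 0 0 1;0 0 0 0 0 0 1"}}

```text
clock: 5.55
eef_pos: [474.0, -317.9, 388.8]
tcp_rot: [-1.57, 0.0, -1.411]
contact_force: [0.3, 0.0, -2.4]
opening: 0.234
```

```bash
python3 -c "
from h import *
goal([541,70,370],-91.9)"
```

```text
5.55 [ 474.  -317.9  388.8] [-8.995e+01  2.000e-02 -8.086e+01] F [ 0.26  0.01 -2.43] T [ 0.01 -0.07 -0.01] 0.234
shift cm [-37.23   1.91  12.78] turn deg [-0.05 11.04 -0.02]
```

Emit:
{"method": "apply_moves", "body": {"plan": "-1.5 0 0.5 0 0 0 1;-3 0.1 1 0 0 0 1;-3.4 0.2 1.2 0 0 0 1;-3.4 0.2 1.2 0 0 0 1;-3.4 0.2 1.2 0 0 0 1;-3.4 0.2 1.2 0 0 0 1;-3.4 0.2 1.2 0 0 0 1;-3.4 0.2 1.2 0 0 0 1;-3.4 0.2 1.2 0 0 0 1;-3.4 0.2 1.2 0 0 0 1;-2.5 0.1 0.9 0 0 0 1;-1.5 0 0.5 0 0 0 1;0 0 0 0 4 0 1;0 0 0 0 4 0 1;0 0 0 0 3 0 1;0 0 0 0 0 0 1;0 0 0 0 0 0 1"}}

```text
clock: 7.25
eef_pos: [525.0, 83.7, 343.4]
tcp_rot: [-1.616, 0.006, -1.606]
contact_force: [0.1, -0.3, -1.8]
opening: 0.23
```

```bash
python3 - <<'E'
from h import *
goal([541,70,370],-91.9)
s=r.sense(); im=r.grab_frame("wrist"); cv2.imwrite("pics/w2.png",im); np.save("w2s.npy",s,allow_pickle=True)
cv2.imwrite("pics/w2b.png",cv2.resize(im,(800,500),interpolation=2))
E
```

```text
7.25 [525.   83.7 343.4] [-92.6    0.37 -92.04] F [ 0.07 -0.29 -1.77] T [ 0.02 -0.09 -0.02] 0.23
shift cm [ 1.29 -2.74  1.52] turn deg [ 2.6  -0.13 -0.37]
```

View pics/w2b.png

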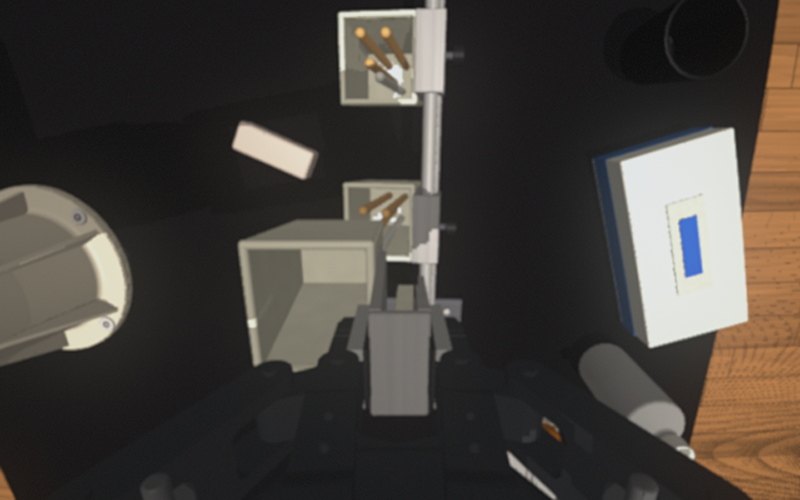

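```bash
python3 - <<'E'
import cv2,numpy as np
im=cv2.imread("pics/w2.png")
a=cv2.resize(im[0:100,265:365],None,fx=4,fy=4,interpolation=2);b=cv2.resize(im[120:220,265:365],None,fx=4,fy=4,interpolation=2)
cv2.imwrite("pics/w2c.png",np.hstack([a,b]))
E
```

```text
(no output)
```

View pics/w2c.png

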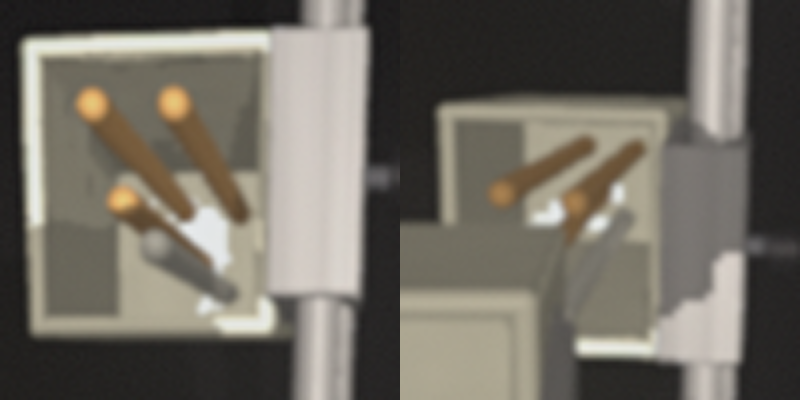

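```bash
python3 - <<'E'
from h import *
s=np.load("w2s.npy",allow_pickle=True).item()
A=lambda p:np.array(p)/4+[265,0]-.4
B=lambda p:np.array(p)/4+[265,120]-.4
for n,p in (("A",A([[272,28],[368,28],[360,297],[268,294]])),("B",B([[268,142],[347,140],[340,362],[258,360]]))):
    h=onz("wrist",p,204,s); print(n,h.round(1).tolist(),h.mean(0).round(1))
for z in (160,166,172):
    a=onz("wrist",A([[22,40],[30,335],[268,334]]),z,s); b=onz("wrist",B([[38,105],[270,105],[200,355]]),z,s)
    print(z,"A",a[:,:2].round(1).tolist(),"B",b[:,:2].round(1).tolist())
ra=onz("wrist",A([[296,380],[350,380]]),200,s);rb=onz("wrist",B([[294,60],[344,60]]),200,s)
print("rail",ra.round(1).tolist(),rb.round(1).tolist())
E
```

```text
A [[535.8, 239.8, 204.0], [555.2, 238.9, 204.0], [553.1, 187.3, 204.0], [533.6, 188.7, 204.0]] [544.4 213.7 204. ]
B [[531.9, 118.8, 204.0], [549.8, 118.7, 204.0], [547.8, 65.9, 204.0], [528.3, 66.8, 204.0]] [539.4  92.6 204. ]
160 A [[476.5, 253.4], [473.7, 186.7], [533.2, 184.4]] B [[471.1, 124.5], [532.2, 122.6], [511.2, 54.6]]
166 A [[477.6, 251.6], [474.8, 186.1], [533.2, 183.9]] B [[472.3, 125.1], [532.2, 123.2], [511.6, 56.5]]
172 A [[478.7, 249.8], [475.9, 185.5], [533.3, 183.4]] B [[473.5, 125.7], [532.3, 123.8], [512.1, 58.4]]
rail [[539.3, 171.2, 200.0], [551.1, 170.7, 200.0]] [[538.2, 136.6, 200.0], [549.5, 136.3, 200.0]]
```

```bash
python3 -c "
from h import *
goal([543,112,345],-92.2)"
```

```text
7.3 [525.   83.6 343.4] [-92.61   0.38 -92.05] F [ 0.72  0.66 -2.03] T [ 0.04 -0.13 -0.03] 0.227
shift cm [-2.9  -0.22  1.69] turn deg [ 2.61  0.16 -0.37]
```

Emit:
{"method": "apply_moves", "body": {"plan": "-1.5 -0.1 0.9 2.6 0.2 -0.4 1;-1.4 -0.1 0.9 0 0 0 1;0 0 0 0 0 0 1;0 0 0 0 0 0 1;0 0 0 0 0 0 1"}}

```text
clock: 7.8
eef_pos: [544.1, 112.9, 343.8]
tcp_rot: [-1.575, -0.001, -1.606]
contact_force: [0.4, -0.6, -1.2]
opening: 0.229
```

```bash
python3 - <<'E'
from h import *
goal([543,112,345],-92.2)
s=r.sense(); im=r.grab_frame("wrist"); cv2.imwrite("pics/w3.png",im); np.save("w3s.npy",s,allow_pickle=True)
cv2.imwrite("pics/w3b.png",cv2.resize(im[0:220,220:420],None,fx=2.7,fy=2.7,interpolation=2))
E
```

```text
7.8 [544.1 112.9 343.8] [-9.022e+01 -8.000e-02 -9.203e+01] F [ 0.44 -0.61 -1.18] T [-0.01 -0.11  0.04] 0.229
shift cm [ 0.1  -0.12 -0.11] turn deg [0.22 0.17 0.08]
```

View pics/w3b.png

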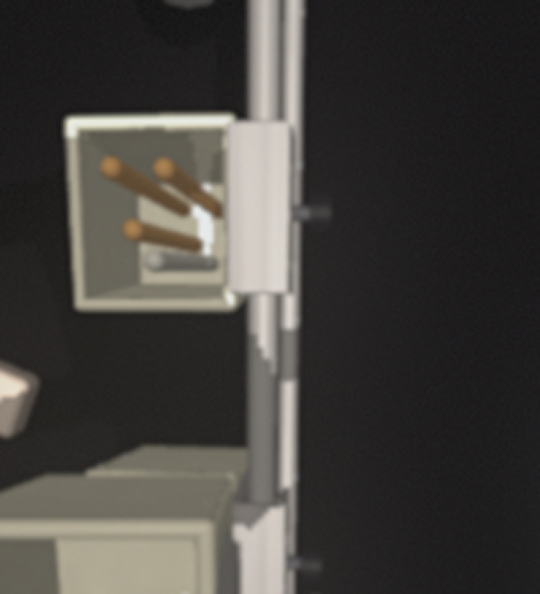

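```bash
python3 - <<'E'
from h import *
s=np.load("w3s.npy",allow_pickle=True).item()
q=lambda p:np.array(p)/2.7+[220,0]-.3
im=cv2.cvtColor(cv2.imread("pics/w3.png"),6).astype(float)
for row in (20,30,120,130,145,160,170):
    print(row,im[row-1:row+2,305:336].mean(0).astype(int).tolist())
h=onz("wrist",q([[232,122],[290,122],[287,292],[228,291]]),204,s); print("hookA",h.round(1).tolist(),h.mean(0).round(1))
rl=onz("wrist",q([[249,60],[280,60],[247,430],[277,430]]),200,s);print("rail",rl.round(1).tolist())
for z in(166,170): print(onz("wrist",q([[67,118],[77,308],[236,307],[200,447],[245,448]]),z,s).round(1).tolist())
E
```

```text
20 [25, 28, 26, 28, 28, 38, 65, 103, 134, 153, 168, 182, 195, 196, 185, 171, 158, 139, 110, 104, 134, 166, 188, 197, 186, 162, 124, 78, 42, 30, 30]
30 [29, 29, 29, 30, 31, 39, 67, 105, 136, 156, 170, 184, 197, 198, 186, 171, 158, 138, 109, 107, 138, 171, 195, 201, 186, 159, 118, 71, 37, 30, 32]
120 [38, 39, 38, 38, 37, 45, 74, 113, 144, 163, 179, 199, 210, 200, 182, 166, 145, 116, 108, 136, 169, 195, 200, 179, 145, 104, 61, 40, 37, 38, 38]
130 [37, 37, 38, 37, 36, 43, 62, 86, 102, 111, 118, 137, 169, 188, 181, 165, 144, 113, 91, 101, 115, 122, 121, 114, 96, 69, 46, 38, 38, 37, 38]
145 [37, 37, 36, 36, 36, 42, 62, 87, 103, 112, 116, 119, 119, 117, 113, 107, 96, 88, 113, 151, 182, 202, 200, 173, 131, 82, 44, 36, 37, 37, 38]
160 [37, 37, 37, 37, 36, 42, 64, 87, 104, 112, 116, 118, 118, 116, 113, 105, 90, 85, 116, 158, 189, 203, 194, 165, 124, 74, 40, 35, 37, 37, 37]
170 [112, 112, 112, 112, 112, 110, 103, 100, 105, 111, 116, 117, 118, 115, 112, 104, 91, 91, 123, 163, 195, 206, 192, 163, 121, 72, 39, 36, 38, 38, 38]
hookA [[537.3, 239.6, 204.0], [555.2, 238.9, 204.0], [552.8, 188.2, 204.0], [533.7, 189.2, 204.0]] [544.7 214.  204. ]
rail [[543.2, 257.8, 200.0], [552.7, 257.5, 200.0], [537.7, 143.2, 200.0], [548.0, 142.8, 200.0]]
[[477.9, 250.5, 166.0], [475.4, 185.7, 166.0], [534.4, 183.8, 166.0], [518.1, 132.1, 166.0], [535.4, 131.0, 166.0]]
[[478.8, 249.7, 170.0], [476.3, 185.7, 170.0], [534.6, 183.8, 170.0], [518.4, 132.7, 170.0], [535.6, 131.7, 170.0]]
```

```bash
python3 -c "
from h import *
goal([543.5,153.5,290],-92.4)"
```

```text
7.85 [544.  112.8 343.8] [-9.022e+01 -9.000e-02 -9.204e+01] F [ 0.07 -0.07 -2.6 ] T [-0.03 -0.08 -0.02] 0.231
shift cm [-4.08  5.38 -0.18] turn deg [0.22 0.36 0.09]
```

Emit:
{"method": "apply_moves", "body": {"plan": "-2 0 -0.1 0.2 0.3 0 1;-2 0 0 0 0 0 1;0 0 0 0 0 0 1;0 2 0 0 0 0 1;0 2 0 0 0 0 1;0 1 0 0 0 0 1;0 0 0 0 0 0 1;0 0 0 0 0 0 1"}}

```text
clock: 8.65
eef_pos: [544.7, 149.3, 293.4]
tcp_rot: [-1.571, -0.003, -1.614]
contact_force: [0.4, 0.6, -1.6]
opening: 0.233
```

```bash
python3 -c "
from h import *
goal([543.5,153.5,252],-92.4)"
```

```text
8.65 [544.7 149.3 293.4] [-90.04  -0.19 -92.47] F [ 0.38  0.55 -1.56] T [ 0.02 -0.07 -0.05] 0.233
shift cm [-0.42  4.14 -0.14] turn deg [ 0.04 -0.07  0.19]
```

Emit:
{"method": "apply_moves", "body": {"plan": "-0.42 0 -0.14 0 0 0.2 1;0 0 0 0 0 0 1;0 1 0 0 0 0 1;0 1 0 0 0 0 1;0 1 0 0 0 0 1;0 1 0 0 0 0 1;0 0 0 0 0 0 1;0 0 0 0 0 0 1"}}

```text
clock: 9.45
eef_pos: [544.0, 153.8, 251.4]
tcp_rot: [-1.57, 0.001, -1.614]
contact_force: [-0.3, -0.1, -1.9]
opening: 0.23
```

```bash
python3 -c "
from h import *
goal([543.5,153.5,252],-92.4);im=r.grab_frame('scene');cv2.imwrite('pics/s2.png',cv2.resize(im[110:270,290:500],None,fx=3.5,fy=3.5,interpolation=2))"
```

```text
9.45 [544.  153.8 251.4] [-8.994e+01  6.000e-02 -9.248e+01] F [-0.31 -0.09 -1.85] T [ 0.02 -0.06  0.04] 0.23
shift cm [ 0.03 -0.06 -0.05] turn deg [-0.06 -0.08 -0.06]
```

View pics/s2.png

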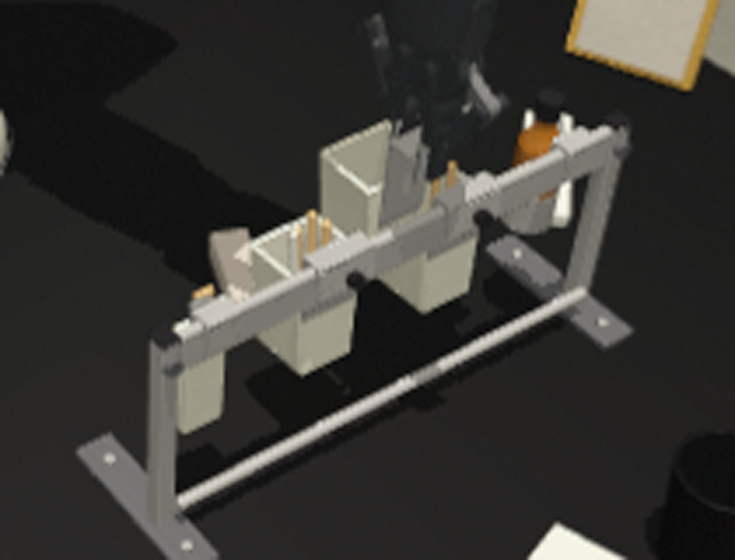

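Emit:
{"method": "apply_moves", "body": {"plan": "-0.1 0 0 0 0 0 1;-0.1 0 0 0 0 0 1;-0.1 0 0 0 0 0 1;-0.1 0 0 0 0 0 1"}}

```text
clock: 9.9
eef_pos: [544.5, 157.1, 252.3]
tcp_rot: [-1.569, -0.001, -1.614]
contact_force: [-0.2, -4.1, -1.0]
opening: 0.231
```

Emit:
{"method": "apply_moves", "body": {"plan": "-0.1 0 0 0 0 0 1;-0.1 0 0 0 0 0 1"}}

```text
clock: 10.1
eef_pos: [544.6, 158.2, 252.5]
tcp_rot: [-1.569, -0.003, -1.613]
contact_force: [0.3, -4.8, -1.3]
opening: 0.233
```

Emit:
{"method": "apply_moves", "body": {"plan": "-0.1 0 0 0 0 0 1;-0.1 0 0 0 0 0 1"}}

```text
clock: 10.3
eef_pos: [544.8, 159.9, 252.7]
tcp_rot: [-1.568, -0.004, -1.613]
contact_force: [-0.9, -4.6, -1.0]
opening: 0.231
```

Emit:
{"method": "apply_moves", "body": {"plan": "-0.1 0 0 0 0 0 1;-0.1 0 0 0 0 0 1"}}

```text
clock: 10.5
eef_pos: [545.0, 162.0, 252.8]
tcp_rot: [-1.568, -0.004, -1.613]
contact_force: [-0.2, -2.8, -0.7]
opening: 0.231
```

Emit:
{"method": "apply_moves", "body": {"plan": "0.3 0.05 -0.1 0 0 0 1;0.3 0.05 0 0 0 0 1;0.3 0 0 0 0 0 1;0.1 0 0 0 0 0 1;0.1 0 0 0 0 0 1"}}

```text
clock: 11.0
eef_pos: [543.7, 153.5, 251.9]
tcp_rot: [-1.567, 0.003, -1.614]
contact_force: [0.8, 2.3, -2.0]
opening: 0.228
```

Emit:
{"method": "apply_moves", "body": {"plan": "0.1 0 0 0 0 0 1"}}

```text
clock: 11.1
eef_pos: [543.6, 152.8, 251.9]
tcp_rot: [-1.567, 0.004, -1.614]
contact_force: [-0.2, 2.2, -1.4]
opening: 0.231
```

Emit:
{"method": "apply_moves", "body": {"plan": "0.1 0 0 0 0 0 1"}}

```text
clock: 11.2
eef_pos: [543.6, 151.9, 251.9]
tcp_rot: [-1.567, 0.004, -1.615]
contact_force: [0.6, 2.5, -1.4]
opening: 0.233
```

Emit:
{"method": "apply_moves", "body": {"plan": "0.1 0 0 0 0 0 1;0.1 0 0 0 0 0 1"}}

```text
clock: 11.4
eef_pos: [543.5, 150.0, 252.0]
tcp_rot: [-1.567, 0.004, -1.615]
contact_force: [-0.5, 2.2, -1.7]
opening: 0.236
```

```bash
cat > cmp.py <<'E'
from h import *
import sys
a=cv2.imread("pics/s2.png"); im=r.grab_frame("scene"); b=cv2.resize(im[110:270,290:500],None,fx=3.5,fy=3.5,interpolation=2)
cv2.imwrite(f"pics/{sys.argv[1]}.png",b); say()
for n,(x0,y0,x1,y1) in dict(Bhook=(300,235,380,320),Bbody=(260,300,360,380),Ahook=(440,170,510,235),Abody=(410,250,485,315),post=(560,160,640,300),Cup=(330,120,400,200)).items():
    m=cv2.matchTemplate(b[y0-40:y1+40,x0-40:x1+40],a[y0:y1,x0:x1],cv2.TM_CCOEFF_NORMED); _,v,_,p=cv2.minMaxLoc(m); print(n,round(v,3),np.array(p)-40)
E
python3 cmp.py s3
```

```text
11.45 [543.5 149.8 252. ] [-89.8    0.24 -92.51] F [ 0.02  1.74 -1.55] T [ 0.53 -0.05 -0.03] 0.229
Bhook 0.99 [-5  2]
Bbody 0.992 [-5  3]
Ahook 0.974 [-1  0]
Abody 0.999 [0 0]
post 1.0 [0 0]
Cup 0.97 [-5  2]
```

```bash
cat > tilt.py <<'E'
from h import *
import sys
a=cv2.imread("pics/w3.png"); b=r.grab_frame("wrist"); cv2.imwrite(f"pics/{sys.argv[1]}.png",b); say()
c=r.get_calibration("wrist"); Ti=np.linalg.inv(c["hand_eye"])
def pj(p):
    q=(Ti[:3,:3]@p+Ti[:3,3]); return cv2.projectPoints(q.reshape(1,3),np.zeros(3),np.zeros(3),K(c),c["D"])[0].ravel()
g=np.array([0,-19,0.])
def pred(th,p): R=Ro.from_rotvec([0,0,np.radians(th)]).as_matrix(); return pj(g+R@(p-g))
for nm,p in dict(frontcorner=np.array([-33,13,-69.]),rearedge=np.array([-33,13,-30.])).items():
    u=pred(0,p); print(nm,u.round(1),"pred shift per -1deg",(pred(-1,p)-u).round(2))
    x,y=u.round().astype(int); w=12
    A=cv2.resize(a[y-w:y+w,x-w:x+w],None,fx=8,fy=8,interpolation=2);B=cv2.resize(b[y-w-8:y+w+8,x-w-8:x+w+8],None,fx=8,fy=8,interpolation=2)
    m=cv2.matchTemplate(B,A,5);_,v,_,q=cv2.minMaxLoc(m);print(round(v,3),np.array(q)/8-8)
E
python3 tilt.py w4; python3 - <<'E'
import cv2,numpy as np
a,b=cv2.imread("pics/w3.png"),cv2.imread("pics/w4.png")
cv2.imwrite("pics/w34.png",np.hstack([cv2.resize(i[120:320,170:370],(400,400),interpolation=2) for i in(a,b)]))
E
```

```text
11.5 [543.5 149.8 251.9] [-89.8    0.24 -92.51] F [-0.53  0.49 -1.73] T [ 0.42 -0.06 -0.02] 0.231
frontcorner [185.7 192. ] pred shift per -1deg [0.58 0.76]
0.452 [2.625 8.   ]
rearedge [260. 192.] pred shift per -1deg [0.26 0.77]
0.991 [7.   3.25]
```

View pics/w34.png

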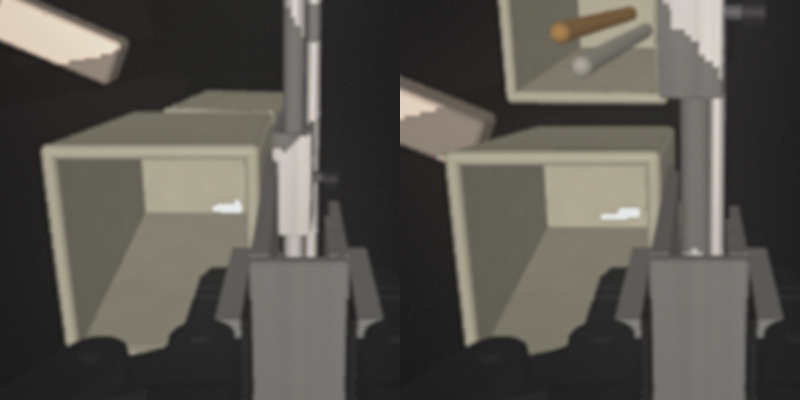

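```bash
cat > t2.py <<'E'
from tilt import *
E
python3 - <<'E'
import sys; sys.argv=["x","w4b"]
sys.path.insert(0,".")
from tilt import pred,np
for p in([-33,13,-69.],[-21,100,-62.],[-33,13,-15.]):
    print(pred(0,np.array(p)).round(1),[(pred(-t,np.array(p))-pred(0,np.array(p))).round(2).tolist() for t in(2,3,4,5)])
E
```

```text
11.55 [543.5 149.8 252. ] [-89.8    0.23 -92.51] F [ 0.29  0.93 -2.14] T [ 0.41 -0.09 -0.04] 0.229
frontcorner [185.7 192. ] pred shift per -1deg [0.58 0.76]
0.454 [2.625 8.   ]
rearedge [260. 192.] pred shift per -1deg [0.26 0.77]
0.991 [8.   3.25]
[185.7 192. ] [[1.15, 1.54], [1.72, 2.33], [2.27, 3.14], [2.81, 3.97]]
[241.1 178.8] [[0.57, 4.88], [0.83, 7.31], [1.09, 9.75], [1.33, 12.19]]
[288.9 192. ] [[0.27, 1.55], [0.4, 2.36], [0.52, 3.17], [0.65, 4.01]]
```

Emit:
{"method": "apply_moves", "body": {"plan": "0 0 0 0 0 0 1;0 0 0 -0.2 0 1 1;0 0 0 0 0 1 1;0 0 0 0 0 1 1;0 0 0 0 0 0 1;0 0 0 0 0 0 1", "squeeze": 100}}

```text
clock: 12.15
eef_pos: [543.4, 148.4, 251.8]
tcp_rot: [-1.571, 0.059, -1.614]
contact_force: [-0.7, 1.0, -1.4]
opening: 0.225
```

```bash
cat >> h.py <<'E'
def grip():
    s=r.sense(); return s["eef_pos"]+Ro.from_euler("xyz",s["tcp_rot"]).as_matrix()@np.array([0,-19,0.])
E
python3 -c "
from h import *
say();print('grip',grip())"; python3 tilt.py w5
```

```text
12.15 [543.4 148.4 251.8] [-90.03   3.38 -92.5 ] F [-0.65  0.99 -1.38] T [-0.05  0.02 -0.01] 0.225
grip [543.40238421 147.30504866 270.73749049]
12.2 [543.4 148.5 251.7] [-90.03   3.37 -92.49] F [ 0.17 -0.66 -1.6 ] T [-0.1  -0.04 -0.01] 0.225
frontcorner [185.7 191.9] pred shift per -1deg [0.58 0.76]
0.269 [ 0. -8.]
rearedge [260.  191.8] pred shift per -1deg [0.26 0.77]
0.981 [8.    3.375]
```

Emit:
{"method": "apply_moves", "body": {"plan": "0.15 0 0 0 0 0 1;0.15 0 0 0 0 0 1;0.15 0 0 0 0 0 1;0.15 0 0 0 0 0 1"}}

```text
clock: 12.6
eef_pos: [543.2, 143.4, 251.7]
tcp_rot: [-1.571, 0.061, -1.614]
contact_force: [-0.5, 2.4, -1.1]
opening: 0.227
```

```bash
python3 cmp.py s4; python3 -c "
from h import *
print('grip',grip())"
```

```text
12.65 [543.3 143.2 251.7] [-90.01   3.47 -92.49] F [ 0.3   2.46 -1.31] T [ 0.52 -0.03 -0.06] 0.223
Bhook 0.985 [-8  4]
Bbody 0.996 [-7  4]
Ahook 0.917 [0 0]
Abody 0.997 [0 0]
post 1.0 [0 0]
Cup 0.956 [-13   6]
grip [543.20513401 142.01253929 270.63652196]
```

Emit:
{"method": "apply_moves", "body": {"plan": "0.17 0 0 0 0 0 1;-0.03 0.7 0 0 0 0 1;-0.03 0.7 0 0 0 0 1;-0.03 0.7 0 0 0 0 1;-0.03 0.7 0 0 0 0 1"}}

```text
clock: 13.15
eef_pos: [543.6, 144.9, 222.5]
tcp_rot: [-1.57, 0.062, -1.614]
contact_force: [0.1, 3.5, 0.4]
opening: 0.223
```

```bash
python3 -c "
from h import *
say();print('grip',grip())"
```

```text
13.15 [543.6 144.9 222.5] [-89.94   3.54 -92.5 ] F [0.13 3.54 0.36] T [ 0.63 -0.04 -0.09] 0.223
grip [543.50710613 143.7775184  241.42617291]
```

Emit:
{"method": "apply_moves", "body": {"plan": "-0.04 0.5 -0.02 0 0 0 1;-0.04 0.5 -0.02 0 0 0 1;-0.02 0.2 0 0 0 0 1"}}

```text
clock: 13.45
eef_pos: [543.0, 146.9, 208.1]
tcp_rot: [-1.571, 0.061, -1.614]
contact_force: [1.1, 3.0, -0.4]
opening: 0.221
```

Emit:
{"method": "apply_moves", "body": {"plan": "-0.02 0.2 0 0 0 0 1;-0.02 0.2 0 0 0 0 1;-0.02 0.2 0 0 0 0 1"}}

```text
clock: 13.75
eef_pos: [543.2, 147.7, 201.6]
tcp_rot: [-1.571, 0.061, -1.614]
contact_force: [-0.6, 2.3, -0.2]
opening: 0.22
```

```bash
python3 -c "
from h import *
say();print('grip',grip())"
```

```text
13.75 [543.2 147.7 201.6] [-89.99   3.48 -92.46] F [-0.6   2.27 -0.19] T [ 0.32 -0.08 -0.  ] 0.22
grip [543.18480736 146.56843385 220.58656301]
```

Emit:
{"method": "apply_moves", "body": {"plan": "-0.01 0.2 0 0 0 0 1;-0.01 0.2 0 0 0 0 1;-0.01 0.2 0 0 0 0 1"}}

```text
clock: 14.05
eef_pos: [543.5, 148.4, 195.5]
tcp_rot: [-1.57, 0.061, -1.614]
contact_force: [-0.5, 2.3, -0.7]
opening: 0.225
```

Emit:
{"method": "apply_moves", "body": {"plan": "-0.01 0.2 0 0 0 0 1;-0.01 0.2 0 0 0 0 1;-0.01 0.2 0 0 0 0 1"}}

```text
clock: 14.35
eef_pos: [543.4, 148.6, 188.8]
tcp_rot: [-1.57, 0.06, -1.614]
contact_force: [0.3, -0.7, -1.8]
opening: 0.224
```

```bash
python3 -c "
from h import *
say();print('grip',grip())"
```

```text
14.35 [543.4 148.6 188.8] [-89.97   3.42 -92.45] F [ 0.34 -0.73 -1.81] T [ 0.09 -0.05  0.02] 0.224
grip [543.31116876 147.42103398 207.78899253]
```

Emit:
{"method": "apply_moves", "body": {"plan": "0.02 0.2 0 0 0 0 1;0.02 0.2 0 0 0 0 1;0.02 0.2 0 0 0 0 1"}}

```text
clock: 14.65
eef_pos: [543.2, 148.0, 182.0]
tcp_rot: [-1.571, 0.059, -1.614]
contact_force: [-0.7, 0.2, -2.6]
opening: 0.22
```

Emit:
{"method": "apply_moves", "body": {"plan": "0.01 0.2 0 0 0 0 1;0.01 0.2 0 0 0 0 1"}}

```text
clock: 14.85
eef_pos: [543.1, 147.8, 177.6]
tcp_rot: [-1.571, 0.059, -1.613]
contact_force: [-0.4, 0.3, -1.2]
opening: 0.225
```

```bash
python3 -c "
from h import *
say();print('grip',grip())"
```

```text
14.85 [543.1 147.8 177.6] [-90.     3.37 -92.44] F [-0.44  0.34 -1.17] T [-0.06 -0.05 -0.02] 0.225
grip [543.03618425 146.70547647 196.55393845]
```

Nearly down; 1 mm rows from here.

Emit:
{"method": "apply_moves", "body": {"plan": "0 0.1 0 0 0 0 1;0 0.1 0 0 0 0 1"}}

```text
clock: 15.05
eef_pos: [543.0, 147.8, 175.1]
tcp_rot: [-1.571, 0.058, -1.613]
contact_force: [0.4, 0.6, -1.5]
opening: 0.226
```

Emit:
{"method": "apply_moves", "body": {"plan": "0 0.1 0 0 0 0 1"}}

```text
clock: 15.15
eef_pos: [543.1, 147.8, 174.4]
tcp_rot: [-1.571, 0.058, -1.613]
contact_force: [-3.3, -1.1, 10.4]
opening: 0.221
```

Emit:
{"method": "apply_moves", "body": {"plan": "0 0.1 0 0 0 0 1"}}

```text
clock: 15.25
eef_pos: [543.7, 148.0, 174.4]
tcp_rot: [-1.57, 0.059, -1.613]
contact_force: [-2.2, -0.9, 12.0]
opening: 0.218
```

Emit:
{"method": "apply_moves", "body": {"plan": "0 0.1 0 0 0 0 1"}}

```text
clock: 15.35
eef_pos: [543.8, 148.0, 174.4]
tcp_rot: [-1.569, 0.059, -1.613]
contact_force: [-6.8, -1.9, 10.8]
opening: 0.225
```

Emit:
{"method": "apply_moves", "body": {"plan": "0 0 0 0 0 0 1;0 0 0 0 0 0 1"}}

```text
clock: 15.55
eef_pos: [543.7, 148.1, 174.9]
tcp_rot: [-1.569, 0.059, -1.613]
contact_force: [-0.5, 0.8, -2.2]
opening: 0.218
```

```bash
python3 cmp.py s5; python3 -c "
from h import *
im=r.grab_frame('scene');a=cv2.imread('pics/s5.png');t=r.grab_frame('wrist');t=cv2.resize(t[60:360,150:450],(400,400),interpolation=2)
cv2.imwrite('pics/v.png',np.hstack([a[80:480,180:580],t]))"
```

```text
15.6 [543.7 148.  174.8] [-89.91   3.37 -92.42] F [-0.37  0.32 -0.7 ] T [-0.07 -0.03 -0.02] 0.222
Bhook 0.642 [-10   4]
Bbody 0.917 [-10   5]
Ahook 0.743 [1 0]
Abody 0.96 [0 1]
post 1.0 [0 0]
Cup 0.364 [17 40]
```

View pics/v.png

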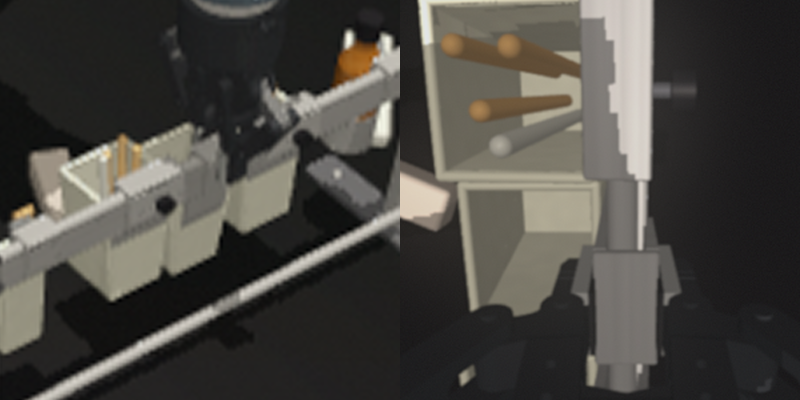

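Emit:
{"method": "apply_moves", "body": {"plan": "0 0.06 0 0 0 0 1;0 0.05 0 0 0 0 1;0 0.02 0 0 0 0 1"}}

```text
clock: 16.0
eef_pos: [543.7, 148.0, 174.6]
tcp_rot: [-1.569, 0.059, -1.613]
contact_force: [-2.0, -0.8, 1.7]
opening: 0.221
```

Emit:
{"method": "apply_moves", "body": {"plan": "0 0 0 0 0 0 0.68;0 0 0 0 0 0 0.6;0 0 0 0 0 0 0.5;0 0 0 0 0 0 0.4;0 0 0 0 0 0 0.4;0 0 0 0 0 0 0.4"}}

```text
clock: 16.6
eef_pos: [544.4, 148.2, 174.4]
tcp_rot: [-1.568, 0.059, -1.613]
contact_force: [0.0, -0.2, -0.6]
opening: 0.604
```

```bash
python3 cmp.py s6
```

```text
16.65 [544.4 148.2 174.4] [-89.85   3.39 -92.42] F [-0.33  0.02 -0.  ] T [-0.04 -0.04 -0.06] 0.599
Bhook 0.628 [-10   4]
Bbody 0.908 [-9  5]
Ahook 0.632 [ 0 -1]
Abody 0.873 [0 2]
post 1.0 [0 0]
Cup 0.365 [30 40]
```

Emit:
{"method": "apply_moves", "body": {"plan": "-0.06 -1 0 0 0 0 0.4;-0.12 -2 0 0 0 0 0.4;-0.18 -3 0 0 0 0 0.4;-0.2 -4 0 0 0 0 0.4;-0.2 -4 0 0 0 0 0.4;-0.2 -4 0 0 0 0 0.4;0 0 -3 0 0 0 0.4;0 0 -4 0 0 0 0.4;0 0 -4 0 0 0 0.4;0 0 -4 0 0 0 0.4;0 0 0 0 0 0 0.4;0 0 0 0 0 0 0.4"}}

```text
clock: 17.85
eef_pos: [389.0, 153.3, 370.3]
tcp_rot: [-1.56, 0.062, -1.614]
contact_force: [0.0, 0.3, -0.7]
opening: 0.601
```

```bash
python3 cmp.py s7; python3 -c "
from h import *
a=cv2.imread('pics/s7.png');t=r.grab_frame('wrist');cv2.imwrite('pics/w7.png',t)
t=cv2.resize(t,(640,400))[:,160:560]
cv2.imwrite('pics/v2.png',np.hstack([a[80:480,180:580],t]))"
```

```text
17.9 [389.1 153.3 370.2] [-89.45   3.55 -92.47] F [-0.22  0.58  0.75] T [-0.02 -0.01 -0.03] 0.599
Bhook 0.668 [-10   4]
Bbody 0.908 [-9  5]
Ahook 0.911 [0 0]
Abody 0.995 [0 0]
post 1.0 [0 0]
Cup 0.695 [40 39]
```

View pics/v2.png

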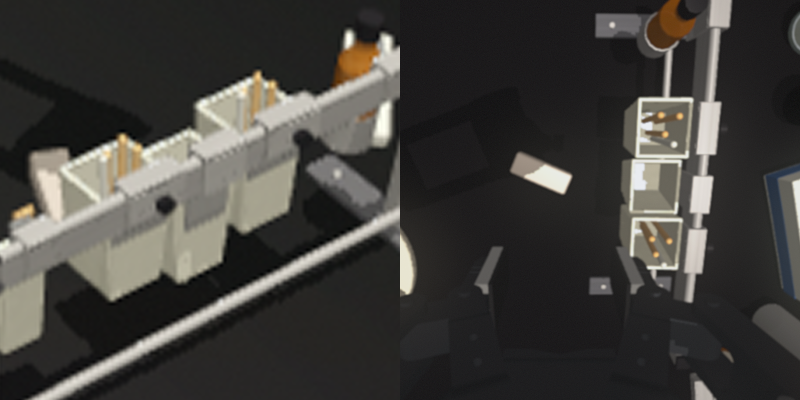

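The left half of the picture shows the cup's hook flat on the rail at about (218,155), between the two neighbours. The right half shows all three rims in a row, with narrow gaps between them. The arm is clear of everything, so I'm handing the job in.

```bash
python3 -c "
from rig import r
print(r.sign_off())"
```

```text
the job is handed in; nothing more can be done
None
```

The cup is hanging on the rail between its two neighbours, with its hook fully down. I handed the job in at about 18 s on the clock, with the arm clear of everything.

- **Finding the slack neighbour:** I half-lowered the cup and pressed it lightly against each side. The +y neighbour did not move. The −y one slid at about 2–3.5 N, so I eased it about 8–9 mm aside.
- **Seating:** contact came at tool height 174.4 mm, exactly where the grip offset said the hook should seat. The highest force I read was about 12 N on the rail, and I let go only after that contact.
- **Last checks:** pictures after retreating show the hook flat on the rail and all three cups hanging. The clamped cup and the rail post matched their earlier positions with no shift.

**What went less well:**
- **First probe:** I pressed the tight neighbour for longer than needed, at up to 4.8 N. At first I took it for the slack one, until the scene pictures showed it had not moved.
- **Cup tilt:** that push turned the cup about 3° in the grip. I tightened the grip to 100 N and tilted the tool to stand the cup upright again. The pictures gave between 2.5° and 4.4° for this tilt, so the correction was approximate.
- **Forces:** I read them only at the end of each move call, so brief peaks in between would not have shown.

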